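# Find the socket that fits the die nut

## Task

The press arm is swung aside for a die change: find which of the three sockets on the wooden board is the right size for the hex nut on the press's die, trying them on the nut if need be, and put any that do not fit back upright on a peg of the board. Push the one that fits, not a looser one, all the way down over the nut until its mouth rests on the washer, and finish there, still gripping it and keeping a little push down on it. Leave everything else where it is.

Things in the scene. Friction and masses are not known exactly. Their poses are not given: they have to be found in the camera images.
- press_seat (a point): Centre of the die press's seat, at the level of the washer top of the die bolted there (41 mm above the bench). Fixed grey base plate 200 by 240 by 18 mm, place and yaw vary. Its column (24 mm thick, 165 mm tall) stands 172 mm away, at +100 mm along this point's x and -140 mm along its y, its arm swung outwards, so the space over the nut is free.
- nut_a (a point): Foot of the hex nut on one of the three dies: point on the nut's axis at the top face of the washer under it (44 mm across), 41 mm above the bench. Nut 12 mm tall, top edge bevelled 2 mm; stud end 15 mm up. z up, x square to a flat (flats every 60 degrees). The nuts are 13, 18 and 24 mm across flats; which is which is not recorded: try sockets, or look. One die is on the press, two on the die board; this varies.
- nut_b (a point): Foot of the hex nut on another of the three dies: point on the nut's axis at the top face of the washer under it (44 mm across), 41 mm above the bench. Nut 12 mm tall, top edge bevelled 2 mm; stud end 15 mm up. z up, x square to a flat (flats every 60 degrees). The nuts are 13, 18 and 24 mm across flats; which is which is not recorded: try sockets, or look. One die is on the press, two on the die board; this varies.
- nut_c (a point): Foot of the hex nut on the third of the three dies: point on the nut's axis at the top face of the washer under it (44 mm across), 41 mm above the bench. Nut 12 mm tall, top edge bevelled 2 mm; stud end 15 mm up. z up, x square to a flat (flats every 60 degrees). The nuts are 13, 18 and 24 mm across flats; which is which is not recorded: try sockets, or look. One die is on the press, two on the die board; this varies.
- small_grip (a point): The smallest socket: steel, mouth down, 68 mm tall. Round skirt 22 mm in diameter, 24 mm tall, 6 mm taper; above (30 to 68 mm) a dark hexagonal drive adapter 17 mm across flats, to grip. Hex bore 14.5 mm across flats, 20 mm deep, mouth chamfered 2 mm, for the 13 mm nut. Point on its axis 48 mm above the mouth; z up, x square to a flat of adapter and of bore (flats every 60 degrees). 0.12 to 0.3 kg. Stands over a peg; which one varies.
- medium_grip (a point): The middle socket: steel, mouth down, 68 mm tall. Round skirt 28 mm in diameter, 24 mm tall, 6 mm taper; above (30 to 68 mm) a dark hexagonal drive adapter 17 mm across flats, to grip. Hex bore 19.5 mm across flats, 20 mm deep, mouth chamfered 2 mm, for the 18 mm nut. Point on its axis 48 mm above the mouth; z up, x square to a flat of adapter and of bore (flats every 60 degrees). 0.12 to 0.3 kg. Stands over a peg; which one varies.
- large_grip (a point): The largest socket: steel, mouth down, 68 mm tall. Round skirt 36 mm in diameter, 24 mm tall, 6 mm taper; above (30 to 68 mm) a dark hexagonal drive adapter 17 mm across flats, to grip. Hex bore 25.5 mm across flats, 20 mm deep, mouth chamfered 2 mm, for the 24 mm nut. Point on its axis 48 mm above the mouth; z up, x square to a flat of adapter and of bore (flats every 60 degrees). 0.12 to 0.3 kg. Stands over a peg; which one varies.
- socket_small: The smallest socket itself, as above; origin at the centre of its mouth.
- socket_medium: The middle socket itself, as above; origin at the centre of its mouth.
- socket_large: The largest socket itself, as above; origin at the centre of its mouth.
- die_a: The die that carries nut_a: fixed white nylon disc 64 mm in diameter, 16 mm thick, under a steel washer; origin at the centre of its underside, 19 mm below nut_a.
- die_b: The die that carries nut_b, as die_a; origin 19 mm below nut_b.
- die_c: The die that carries nut_c, as die_a; origin 19 mm below nut_c.
- socket_board: Fixed wooden board 130 (x) by 270 (y) by 20 mm that holds the sockets; origin at the centre of its underside. A row of six bits 16 mm tall stands along it 68 mm beyond the pegs in its x.
- peg_0 (a point): Foot of a steel peg (8 mm in diameter, 14 mm tall, coned tip) on the socket board's top face, 20 mm above the bench; the pegs are 80 mm apart in a row. A socket's mouth rests on the board with the peg loosely inside the bore.
- peg_1 (a point): Foot of a steel peg (8 mm in diameter, 14 mm tall, coned tip) on the socket board's top face, 20 mm above the bench; the pegs are 80 mm apart in a row. A socket's mouth rests on the board with the peg loosely inside the bore.
- peg_2 (a point): Foot of a steel peg (8 mm in diameter, 14 mm tall, coned tip) on the socket board's top face, 20 mm above the bench; the pegs are 80 mm apart in a row. A socket's mouth rests on the board with the peg loosely inside the bore.
- loupe_point (a point): Bystander: black eye loupe, 36 mm in diameter, 30 mm tall; point 8 mm above its foot.
- screwdriver_point (a point): Bystander: screwdriver 170 mm long lying on the bench; point near its middle.
- die_ring_point (a point): Bystander: white nylon ring 40 mm in diameter, 14 mm tall, between press and socket board; point 8 mm above its foot.
- die_button_point (a point): Bystander: white nylon button 30 mm in diameter, 18 mm tall, lying loose on the press's base plate; point 8 mm above its foot.
- tape_roll_point (a point): Bystander: roll of tape 84 mm in diameter, 20 mm tall; point 8 mm above its foot.
- parts_jar_point (a point): Bystander: small glass jar 44 mm in diameter, 45 mm tall; point 8 mm above its foot.
Not all that is in view belongs to the job. What is shaped like the socket_small but blue or green is not meant.

How it is judged:
At the end, for the whole second after the job is handed in: The matching socket is upright over the press nut (within 0.06 rad, 5 mm) with its mouth within 4 mm of the washer, gripped with over 2 N and pressed on the die with over 1 N; the other two stand upright and let go on the socket board, within 15 mm of a peg (((horizontal distance between nut_a and press_seat below 0.015 m and horizontal distance between medium_grip and nut_a below 0.005 m and angle between medium_grip's own z axis and vertical below 0.06 rad and z of medium_grip in the frame of nut_a between 0.044 and 0.052 m and contact force between the fingers and socket_medium above 2 N and contact force between socket_medium and die_a above 1 N and (angle between large_grip's own z axis and vertical below 0.1 rad and z of large_grip in the frame of socket_board below 0.073 m and (horizontal distance between large_grip and peg_0 below 0.015 m or horizontal distance between large_grip and peg_1 below 0.015 m or horizontal distance between large_grip and peg_2 below 0.015 m) and contact force between the fingers and socket_large below 0.2 N) and (angle between small_grip's own z axis and vertical below 0.1 rad and z of small_grip in the frame of socket_board below 0.073 m and (horizontal distance between small_grip and peg_0 below 0.015 m or horizontal distance between small_grip and peg_1 below 0.015 m or horizontal distance between small_grip and peg_2 below 0.015 m) and contact force between the fingers and socket_small below 0.2 N)) or (horizontal distance between nut_b and press_seat below 0.015 m and horizontal distance between large_grip and nut_b below 0.005 m and angle between large_grip's own z axis and vertical below 0.06 rad and z of large_grip in the frame of nut_b between 0.044 and 0.052 m and contact force between the fingers and socket_large above 2 N and contact force between socket_large and die_b above 1 N and (angle between medium_grip's own z axis and vertical below 0.1 rad and z of medium_grip in the frame of socket_board below 0.073 m and (horizontal distance between medium_grip and peg_0 below 0.015 m or horizontal distance between medium_grip and peg_1 below 0.015 m or horizontal distance between medium_grip and peg_2 below 0.015 m) and contact force between the fingers and socket_medium below 0.2 N) and (angle between small_grip's own z axis and vertical below 0.1 rad and z of small_grip in the frame of socket_board below 0.073 m and (horizontal distance between small_grip and peg_0 below 0.015 m or horizontal distance between small_grip and peg_1 below 0.015 m or horizontal distance between small_grip and peg_2 below 0.015 m) and contact force between the fingers and socket_small below 0.2 N)) or (horizontal distance between nut_c and press_seat below 0.015 m and horizontal distance between small_grip and nut_c below 0.005 m and angle between small_grip's own z axis and vertical below 0.06 rad and z of small_grip in the frame of nut_c between 0.044 and 0.052 m and contact force between the fingers and socket_small above 2 N and contact force between socket_small and die_c above 1 N and (angle between medium_grip's own z axis and vertical below 0.1 rad and z of medium_grip in the frame of socket_board below 0.073 m and (horizontal distance between medium_grip and peg_0 below 0.015 m or horizontal distance between medium_grip and peg_1 below 0.015 m or horizontal distance between medium_grip and peg_2 below 0.015 m) and contact force between the fingers and socket_medium below 0.2 N) and (angle between large_grip's own z axis and vertical below 0.1 rad and z of large_grip in the frame of socket_board below 0.073 m and (horizontal distance between large_grip and peg_0 below 0.015 m or horizontal distance between large_grip and peg_1 below 0.015 m or horizontal distance between large_grip and peg_2 below 0.015 m) and contact force between the fingers and socket_large below 0.2 N)))); the arm keeps its last pose, push and grip.
It fails at once if a bystander is pushed more than 30 mm away (distance of any of loupe_point, screwdriver_point, die_ring_point, die_button_point, tape_roll_point, parts_jar_point from where it was at the start of the episode above 0.03 m).
It also fails if it takes over 72 s, if anything falls off the work surface, if the arm or the gripper's body presses on something with over 40 N, if the wrist force passes 120 N, or if a joint passes its speed limit or range.

## Robot

A 7-joint arm with a two-finger parallel gripper is mounted at the origin on the work surface. World frame = base frame: x ahead of the robot, y to its left, z up, the work surface at z = 0. Lengths are in m, angles in rad, forces in N, time in s.
With the tool pointing down it reaches from about 0.425 to 0.925 m from the base axis. Payload 6.8 kg.
Tool frame: the origin (TCP) lies at the very end of the fingers, on their centre line; the grasp point (between the pads) lies 19 mm behind it; z points along the fingers, x is the direction in which the jaws open and shut, and the axes are right-handed (so a half turn about z gives the same grasp; the last joint's range is limited). The gripper opens to 85 mm and grips with 20 to 120 N. Pads are 22 mm wide; open, the fingers measure 114 mm over their backs; the gripper's body (76 mm by 85 mm) begins 54 mm behind the grasp point. The pads swing forward as they close: fully open they stand 13 mm farther back than shut.
Start: joints at [-1.423, 0.477, 0.022, 1.555, -0.011, 1.109, -0.083], TCP at [0.171, 0.653, 0.231] pointing down, gripper open.
Joint ranges: [-2.96, 2.96], [-0.34, 2.1], [-1.41, 1.46], [0.24, 2.44], [-1.37, 4.51], [0.17, 1.92], [-2.96, 2.96]. Speed limits (rad/s): [2.39, 2.39, 3.14, 3.14, 3.14, 3.14, 3.14].

## Interface

Orientations are given as a unit quaternion [w, x, y, z].
In Python, from station import bot gives the robot as it stands.
- The arm moves only by the shell command python3 -m creep 'ROWS' [FORCE]. ROWS is JSON, a list that holds one entry, the list of rows, each a list of 7 numbers: the shift along the tool's x, y, z in cm, then the turn, a rotation vector about the tool's x, y, z in rad, then the opening, from 0 (shut) to 1 (fully open). In form: [[[dx, dy, dz, wx, wy, wz, claw], ...]]. A call has 1 to 10 rows; each row is the pose to reach, as a shift and turn from the pose commanded when the call began, along the tool's axes at that moment; what a row does not reach only later rows make up. A row lasts 1/8 s, in which the tool goes at most 62.5 mm and 10.7 degrees, less where a joint would pass 70% of its speed; a pose out of reach is approached as far as the arm can. A call with a gripper value outside its range is refused whole. The fingers move at their own pace and stop on an object; FORCE is the grip in N (left out, the last holds). Time passes only in rows, so rows that repeat a pose let the fingers close. It gives the time, the measured TCP pose, the force and the opening at its end, in the units of the state.
- bot.get_obs(): the state, without advancing time (a new reading comes with each control period).
- bot.read_camera(name): name is "scene" or "top"; returns (picture, depth): 384x512x3 uint8, blue, green, red; 384x512 float32, m along the optical axis (not along the pixel's ray), 0 where there is no reading.
- bot.calibration(name): a dict with "mtx" (3x3 intrinsics, pixels), "rvec" (rotation vector, rad) and "tvec" (3), from world to camera coordinates, as OpenCV has them. Camera axes: x right, y down, z forward; pixel columns grow to the right and rows downward; lengths in m; the calibration is good to about 2 mm. A picture is of the moment at which its call begins. calibration takes no time and is no camera call.
- bot.hand_in(): hands the job in, once; it reports no verdict.
Trained networks look in the newest picture that a camera, given by its name, has taken for a name from the list of things; names that differ only in an ending like _2 or _b are one class to them, and where a whole thing is asked for, a point or a joint stands for the part that bears it (a point fixed in the world has none). Each returns a list of dicts, best first, with "p" (0 to 1); they miss things now and then, are a little off and sometimes report something else, mostly with a low value. They report only what shows in the picture. A call takes as long as a camera call. They do not tell look-alikes from the thing itself.
- bot.find_in(camera, label): "xy" ([column, row] in pixels, amid what is visible of it).
- bot.silhouettes(camera, label): "mask" (384x512 bool, what is visible of it) and "xy" ([column, row] in pixels, amid what is visible of it).
The state is a dict: "t": time; "q": joint angles; "joint_vel": joint speeds; "joint_torque": joint torques, N m; "eef_pos": TCP position; "tool_rot": TCP orientation; "contact_force": force on the tool from outside, world axes, zero at the start; "torque": the same for the moment, N m; "gripper_width": opening from 0.0 (shut) to 1.0 (fully open).
Only numpy, scipy, OpenCV 4.12 (cv2) and the standard library are available. Lean on these libraries where they do the work, as an engineer would, in place of code of your own. Each camera call takes 0.05 s, during which the arm holds its last target.

## Working session

There is one attempt and no reset: what is moved stays moved. The work goes in short steps, Python scripts to look and compute and a shell command to move; the robot and the scene stay as the last step left them, time stands still between calls to the robot, and variables do not carry over. Pictures are saved under pics/ and viewed, and the job is handed in when it is done.

```bash
ls; mkdir -p pics; python3 - <<'E'
from station import bot
import cv2
o=bot.get_obs()
for k in o: print(k,o[k])
for c in("scene","top"):
    p,d=bot.read_camera(c); cv2.imwrite(f"pics/{c}0.png",p)
    k=bot.calibration(c); print(c,k)
E
```

```text
pics
t 0.0
q [-1.4230904   0.47785555  0.02233342  1.55643984 -0.01147792  1.1093216
 -0.0831029 ]
joint_vel [-0.00016763 -0.00126811 -0.00049781 -0.00052462  0.00115706  0.00041852
  0.00054687]
joint_torque [-4.50796433e-04 -5.96455586e+01  1.60763439e+00 -2.81189060e+01
  1.24753907e-02  9.52688337e-03  3.06580012e-05]
eef_pos [0.17065834 0.65245364 0.23029334]
tool_rot [ 6.40588943e-04  7.91514656e-01  6.11149451e-01 -6.98921652e-04]
contact_force [ 0.12628613  0.05452389 -0.00772359]
torque [0.01752998 0.006407   0.00526458]
gripper_width 0.9957737873522984
scene {'mtx': array([[459.91236821,   0.        , 258.06071159],
       [  0.        , 459.91236821, 196.45344351],
       [  0.        ,   0.        ,   1.        ]]), 'rvec': array([ 1.66291488,  1.77886715, -0.81491585]), 'tvec': array([ 0.06042344, -0.31918653,  1.83396705])}
top {'mtx': array([[370.1225788 ,   0.        , 251.0907611 ],
       [  0.        , 370.1225788 , 193.20108954],
       [  0.        ,   0.        ,   1.        ]]), 'rvec': array([ 2.15920205, -2.06518824,  0.20473267]), 'tvec': array([-0.03186281,  0.56170813,  1.35892027])}
```

View pics/scene0.png

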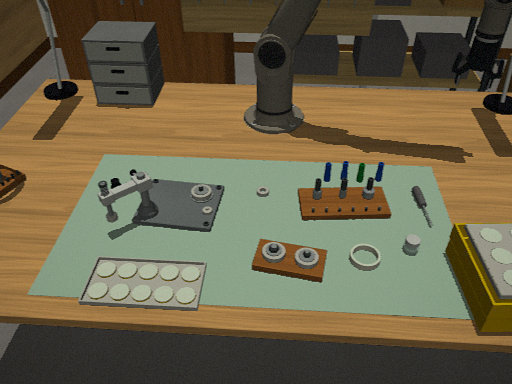

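View pics/top0.png

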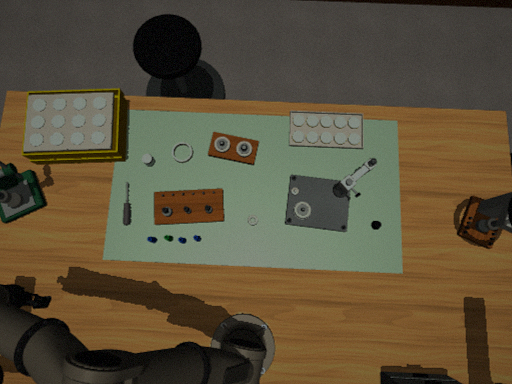

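The scene view shows the press at left (nut about 201,190), the socket board at right (sockets about 318,190; 343,188; 369,188) and the die board about (290,258). In the top view the press seat is about (303,210) and the board about (188,206). Next I'll locate things precisely.

```bash
cat > h.py <<'E'
from station import bot
import cv2, numpy as np
def cam(c):
    k=bot.calibration(c); R=cv2.Rodrigues(np.array(k['rvec'],float))[0]; return np.array(k['mtx']),R,np.array(k['tvec'],float).ravel()
def plane(c,xy,z):
    K,R,t=cam(c); d=R.T@np.linalg.solve(K,np.array([xy[0],xy[1],1.])); o=-R.T@t
    return o+d*(z-o[2])/d[2]
def proj(c,P):
    K,R,t=cam(c); p=K@(R@np.asarray(P,float)+t); return p[:2]/p[2]
def cloud(c,d):
    K,R,t=cam(c); v,u=np.indices(d.shape); X=np.stack([(u-K[0,2])/K[0,0]*d,(v-K[1,2])/K[1,1]*d,d],-1)
    return (X-t)@R
E
python3 - <<'E'
from h import *
im={}
for c in("scene","top"):
    im[c],d=bot.read_camera(c); np.save(f"pics/d_{c}.npy",d); cv2.imwrite(f"pics/i_{c}.png",im[c])
H=dict(press_seat=.041,nut_a=.053,small_grip=.068,medium_grip=.068,large_grip=.068,peg_0=.02,loupe_point=.03,die_ring_point=.014,die_button_point=.03,parts_jar_point=.045,screwdriver_point=.01,tape_roll_point=.02,socket_board=.02)
for n,z in H.items():
    for c in("scene","top"):
        for r in bot.find_in(c,n)[:4]: print(n,c,np.round(r['xy']),round(r['p'],2),np.round(plane(c,r['xy'],z),3))
print(bot.get_obs()['t'])
for c,(x0,y0,x1,y1) in dict(scene=(170,150,400,290)).items():
    cv2.imwrite("pics/zs.png",cv2.resize(im[c][y0:y1,x0:x1],None,fx=3.4,fy=3.4,interpolation=cv2.INTER_CUBIC))
cv2.imwrite("pics/zt.png",cv2.resize(im['top'][120:250,140:360],None,fx=3.6,fy=3.6,interpolation=cv2.INTER_CUBIC))
E
```

```text
press_seat scene [166. 202.] 0.58 [ 0.581 -0.297  0.041]
press_seat scene [411. 241.] 0.49 [0.698 0.406 0.041]
press_seat top [324. 201.] 0.86 [ 0.546 -0.287  0.041]
press_seat top [206. 208.] 0.34 [0.501 0.164 0.041]
nut_a scene [274. 252.] 0.78 [0.773 0.035 0.053]
nut_a scene [114. 182.] 0.72 [ 0.514 -0.478  0.053]
nut_a scene [308. 260.] 0.58 [0.794 0.125 0.053]
nut_a scene [202. 193.] 0.49 [ 0.547 -0.195  0.053]
nut_a top [249. 148.] 0.75 [0.745 0.011 0.053]
nut_a top [208. 205.] 0.52 [0.51  0.154 0.053]
nut_a top [302. 209.] 0.5 [ 0.511 -0.202  0.053]
small_grip scene [362. 171.] 0.52 [0.424 0.297 0.068]
small_grip scene [328. 175.] 0.46 [0.453 0.188 0.068]
small_grip scene [345. 170.] 0.46 [0.424 0.243 0.068]
small_grip scene [378. 174.] 0.42 [0.437 0.346 0.068]
small_grip top [183. 240.] 0.62 [0.371 0.236 0.068]
small_grip top [149. 240.] 0.57 [0.366 0.361 0.068]
small_grip top [186. 210.] 0.47 [0.486 0.234 0.068]
small_grip top [170. 240.] 0.43 [0.372 0.286 0.068]
medium_grip scene [319. 189.] 0.44 [0.524 0.159 0.068]
medium_grip top [225. 145.] 0.51 [0.747 0.104 0.068]
large
[... 772 characters left out ...]
arts_jar_point scene [372. 188.] 0.48 [0.479 0.325 0.045]
parts_jar_point top [149. 160.] 0.46 [0.681 0.4   0.045]
screwdriver_point scene [421. 201.] 0.62 [0.489 0.481 0.01 ]
screwdriver_point scene [410. 244.] 0.46 [0.678 0.413 0.01 ]
screwdriver_point top [129. 214.] 0.54 [0.468 0.467 0.01 ]
screwdriver_point top [208. 209.] 0.25 [0.501 0.16  0.01 ]
tape_roll_point scene [363. 247.] 0.58 [0.706 0.279 0.02 ]
tape_roll_point scene [423. 196.] 0.25 [0.479 0.488 0.02 ]
tape_roll_point top [243. 148.] 0.56 [0.755 0.033 0.02 ]
tape_roll_point top [181. 161.] 0.47 [0.69  0.281 0.02 ]
socket_board scene [345. 206.] 0.57 [0.541 0.243 0.02 ]
socket_board top [192. 205.] 0.87 [0.511 0.22  0.02 ]
1.5
```

View pics/zs.png

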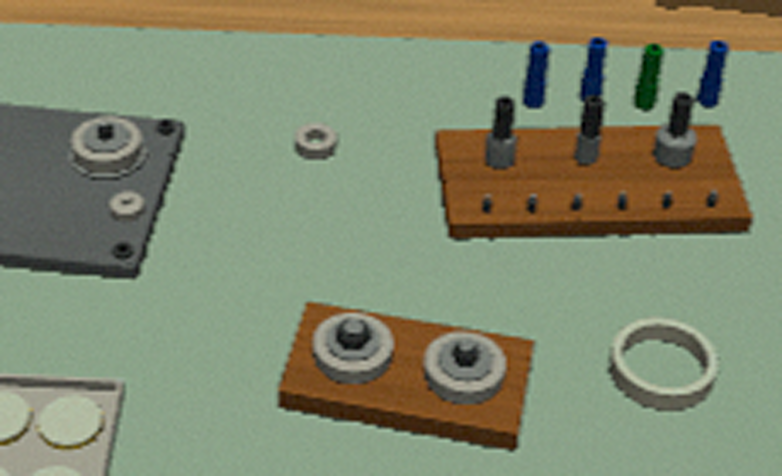

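View pics/zt.png

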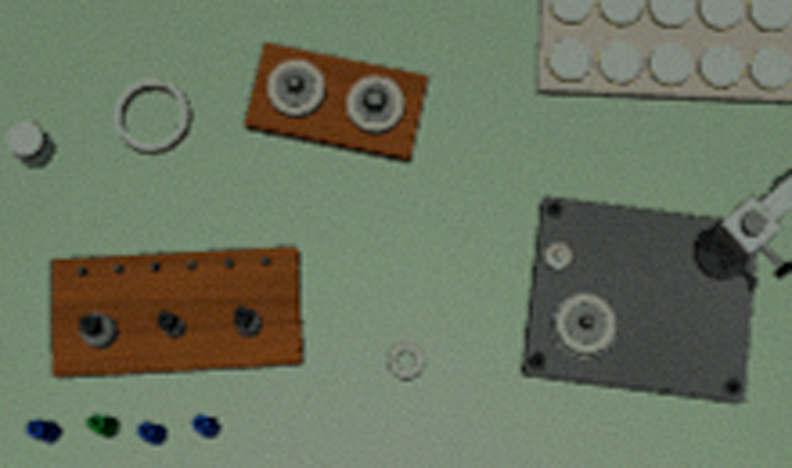

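The nut on the press looks like the smallest, and the smallest socket seems to be the middle one (skirt at about 588,150 in the zoom). I'll measure both.

```bash
python3 - <<'E'
from h import *
for c in("scene","top"):
    im=cv2.imread(f"pics/i_{c}.png"); d=np.load(f"pics/d_{c}.npy"); P=cloud(c,d)
    g=im.mean(2)
    print(c,'bench z',np.round([np.median(P[...,2][(abs(P[...,0]-.62)<.03)&(abs(P[...,1]-.05)<.05)&(d>0)]),P[...,2][(abs(P[...,0]-.62)<.03)&(abs(P[...,1]-.05)<.05)&(d>0)].std()],4))
    # sockets tops / bodies
    m=(P[...,2]>.045)&(P[...,2]<.1)&(P[...,0]>.43)&(P[...,0]<.62)&(P[...,1]>.1)&(P[...,1]<.4)&(d>0)
    n,l,s,_=cv2.connectedComponentsWithStats(m.astype(np.uint8))
    for i in range(1,n):
        if s[i,4]>3: q=P[l==i]; print(' sock',s[i],np.round(q.mean(0),4),'zmax',round(q[:,2].max(),3),'ext',np.round(np.ptp(q[:,:2],axis=0),3))
    for nm,(x,y) in dict(press=(.53,-.195),d1=(.76,.03),d2=(.775,.115)).items():
        w=(np.hypot(P[...,0]-x,P[...,1]-y)<.05)&(P[...,2]>.03)&(P[...,2]<.048)&(d>0)
        q=P[w]; 
        def f(p): return np.hypot(q[:,0]-p[0],q[:,1]-p[1])
        h=cv2.convexHull(np.float32(q[:,:2])).reshape(-1,2)
        (cx,cy),r=cv2.minEnclosingCircle(h)
        print(nm,len(q),np.round(q.mean(0),4),'circ',round(cx,4),round(cy,4),round(r,4))
        u=proj(c,[cx,cy,.05]); u=np.round(u).astype(int); b=g[u[1]-6:u[1]+6,u[0]-6:u[0]+7].astype(int); print(b)
E
```

```text
scene bench z [-0.0037  0.3707]
 sock [364 177  11  16  95] [0.4883 0.3152 0.0669] zmax 0.089 ext [0.028 0.03 ]
 sock [314 178   8  16  90] [0.504  0.1572 0.0657] zmax 0.088 ext [0.025 0.022]
 sock [340 178   9  14  82] [0.4958 0.2363 0.0692] zmax 0.088 ext [0.02 0.02]
press 217 [ 0.5192 -0.2014  0.0367] circ 0.5156 -0.2027 0.0337
[[147 149 144 146 149 146 147 149 145 147 144 148 145]
 [149 152 149 148 149 151 145 145 149 146 150 147 143]
 [ 92  96  94  87  98 106 112 119 114 131 146 144 145]
 [ 84  87  85 102 119 126 130 139 134 122 101  95 102]
 [108 126 144 159 153 140 138 145 148 153 161 151 128]
 [162 151 137 125 121 136 104  93 115 130 128 146 158]
 [150 130 121 102  41  38  34  24  87 123 115 127 147]
 [126 120 124  95  21  39  33  38  92 126 117 116 122]
 [119 122 125 100  33  22  16  19  80 122 120 117 105]
 [115 120 119  95  33  26  25  41  91 122 119 118 105]
 [119 121 122 124 116  78  90 121 122 122 120 126 131]
 [101 117 120 120 123 122 123 125 124 123 121  94 111]]
d1 299 [0.7559 0.0332 0.0371] circ 0.7501 0.0331 0.034
[[ 76  76  76  79  79  82  86  84  95 121 126 149 1
[... 3052 characters left out ...]
.1172 0.0382] circ 0.7613 0.1177 0.0328
[[ 57  73  91 112 121 132 129 129 128 101  77  57  54]
 [ 74 114 131 121 119 116 118 120 125 129 120  86  61]
 [110 126 114 103  96  91  88  96  98 114 126 119  88]
 [126 111  94  83  83  79  80  84  91  96 106 125 118]
 [118  96  81  74  65  66  56  57  82  89  89 107 133]
 [113  90  83  60  63 100  79  33  58  88  81  93 127]
 [113  91  90  69  50  86  63  17  57  93  92 113 131]
 [115  91  91  78  26  14  19  22  54  94  88 113 133]
 [114  94  92  77  45  41  31  50  81  87  90 105 133]
 [124 100  88  92  95  90  74  86  94  94 105 124 129]
 [128 113  85  91  96 101  92  94  91  90 116 136 116]
 [121 132 116  94  94  81  81  97  99 108 131 124  88]]
```

Measured nut widths in the scene view: about 4 px on the press against 6 and 9 px on the die board. So the press has the 13 mm nut and the middle socket is the one I want. Now I'll fit models to get accurate centres.

```bash
cat >> h.py <<'E'
from scipy.optimize import minimize
def tmpl(c,pts_in,shape=(384,512),S=4):
    "soft mask of convex polygons; pts_in: list of (points,value)"
    m=np.zeros((shape[0]*S,shape[1]*S),np.float32)
    K,R,t=cam(c)
    for pts,val in pts_in:
        p=(K@((R@np.asarray(pts,float).T)+t[:,None])).T; p=p[:,:2]/p[:,2:]
        h=cv2.convexHull(np.float32((p+.5)*S)); cv2.fillConvexPoly(m,np.int32(np.round(h*16)),val,shift=4)
    return cv2.resize(m,(shape[1],shape[0]),interpolation=cv2.INTER_AREA)
A=np.linspace(0,2*np.pi,40,endpoint=False)
def ring(x,y,r,z): return np.c_[x+r*np.cos(A),y+r*np.sin(A),0*A+z]
def corr(c,img,pts,x,y,win):
    m=tmpl(c,pts); u,v=np.int32(np.round(proj(c,[x,y,.05]))); s=np.s_[v-win:v+win,u-win:u+win]
    return m[s],img[s]
def fit(c,img,build,x0,y0,win):
    best=None
    u,v=np.int32(np.round(proj(c,[x0,y0,.05]))); s=np.s_[v-win:v+win,u-win:u+win]
    I=img[s].ravel()
    def f(p):
        ms=[tmpl(c,b)[s].ravel() for b in build(p[0],p[1])]
        Am=np.c_[np.stack(ms,1),np.ones(len(I))]; r=I-Am@np.linalg.lstsq(Am,I,rcond=None)[0]
        return (r**2).mean()
    g=[(f((x0+a,y0+b)),x0+a,y0+b) for a in np.arange(-.012,.0121,.004) for b in np.arange(-.012,.0121,.004)]
    _,a,b=min(g)
    r=minimize(f,[a,b],method='Nelder-Mead',options=dict(initial_simplex=[[a,b],[a+.003,b],[a,b+.003]],xatol=1e-4,fatol=1e-3))
    return r.x,r.fun
def die(nr):
    return lambda x,y:[[(np.r_[ring(x,y,.032,.022),ring(x,y,.032,.038)],1.)],[(ring(x,y,.032,.038),1.)],[(ring(x,y,.022,.041),1.)],[(np.r_[ring(x,y,nr,.041),ring(x,y,nr,.053)],1.)]]
def sock(r,z=.02): # skirt + adapter
    return lambda x,y:[[(np.r_[ring(x,y,r,z),ring(x,y,r,z+.024)],1.)],[(np.r_[ring(x,y,.009,z+.03),ring(x,y,.009,z+.068)],1.)]]
E
python3 - <<'E'
from h import *
for c in("scene","top"):
    g=cv2.imread(f"pics/i_{c}.png").mean(2)
    for nm,b,x,y in [('press',die(.007),.514,-.204),('d1',die(.013),.748,.031),('d2',die(.01),.762,.12)]+[(f'{n} r{r}',sock(r),x,y) for n,x,y in(('L',.482,.309),('M',.488,.232),('R',.496,.153)) for r in(.011,.014,.018)]:
        print(c,nm,*fit(c,g,b,x,y,14 if nm[1] in'rd12' else 11))
E
```

```text
scene press [ 0.51624916 -0.20408901] 548.0939443224222
scene d1 [0.75178286 0.03187798] 748.4835553098848
scene d2 [0.76661742 0.12036261] 677.5008663967452
scene L r0.011 [0.4864294  0.31446901] 1413.5544227884586
scene L r0.014 [0.48705666 0.3144508 ] 1402.2044673815817
scene L r0.018 [0.48637784 0.31447548] 1384.0433130046613
scene M r0.011 [0.48746886 0.23544272] 909.7768362934077
scene M r0.014 [0.48649423 0.23555343] 852.3256962857026
scene M r0.018 [0.48662045 0.23554447] 814.6932955336434
scene R r0.011 [0.50174821 0.15524291] 1068.6604957872707
scene R r0.014 [0.501689   0.15510739] 995.7072856452189Traceback (most recent call last):
  File "<stdin>", line 5, in <module>
  File "h.py", line 37, in fit
    r=minimize(f,[a,b],method='Nelder-Mead',options=dict(initial_simplex=[[a,b],[a+.003,b],[a,b+.003]],xatol=1e-4,fatol=1e-3))
    res = _minimize_neldermead(fun, x0, args, callback, bounds=bounds,
                               **options)
    fsim[j] = func(sim[j])
              ~~~~^^^^^^^^
    fx = function(np.copy(x), *(wrapper_args + args))
  File "h.py", line 32, in f
    ms=[tmpl(c,b)[s].ravel() for b in build(p[0],p[1])]
        ~~~~^^^^^
  File "h.py", line 17, in tmpl
    K,R,t=cam(c)
          ~~~^^^
  File "h.py", line 4, in cam
    k=bot.calibration(c); R=cv2.Rodrigues(np.array(k['rvec'],float))[0]; return np.array(k['mtx']),R,np.array(k['tvec'],float).ravel()
ValueError: time passes only in moves, steps and waits
```

```bash
python3 - <<'E'
from station import bot
import pickle
pickle.dump({c:bot.calibration(c) for c in("scene","top")},open("cal.pkl","wb")); print(bot.get_obs()['t'])
E
sed -i "s/k=bot.calibration(c);/k=CAL[c];/; s/^import cv2, numpy as np/import cv2, pickle, numpy as np\nCAL=pickle.load(open('cal.pkl','rb'))/" h.py
python3 - <<'E'
from h import *
for c in("scene","top"):
    g=cv2.imread(f"pics/i_{c}.png").mean(2)
    L=[('M',sock(.011),.488,.232)]
    if c=='top': L+=[('press',die(.007),.514,-.204),('d1',die(.013),.748,.031),('d2',die(.01),.762,.12),('L',sock(.018),.482,.309),('R',sock(.014),.496,.153)]
    for nm,b,x,y in L:
        print(c,nm,*fit(c,g,b,x,y,14 if nm[0] in'pd' else 6))
    for nm,x,y,r in(('L',.482,.309,.018),('M',.488,.232,.011),('R',.496,.153,.014)): print(nm,np.round(proj(c,[x,y,.088]),1),np.round(proj(c,[x,y,.03]),1))
im=cv2.imread("pics/i_top.png");a=cv2.resize(im[190:225,150:220],None,fx=11,fy=11,interpolation=cv2.INTER_NEAREST)
im=cv2.imread("pics/i_scene.png");b=cv2.resize(im[170:205,305:382],None,fx=10,fy=10,interpolation=cv2.INTER_NEAREST)
cv2.imwrite("pics/z2.png",a);cv2.imwrite("pics/z3.png",b)
E
```

```text
1.5
scene M [0.4775791  0.21822461] 459.19771974633863
L [368.6 177.5] [365.7 192.1]
M [343.2 177.7] [341.  192.2]
R [317.1 178.3] [315.6 192.8]
top M [0.49096655 0.23580847] 42.21435694442832
top press [ 0.51249093 -0.2050806 ] 85.12666478271557
top d1 [0.74762616 0.03112695] 589.2873184703833
top d2 [0.76266088 0.11992082] 619.4674051968611
top L [0.48297458 0.31530952] 179.7056012846147
top R [0.49819651 0.15565058] 48.81880623489609
L [165.  209.1] [168.5 211.5]
M [185.8 208.4] [188.5 210.8]
R [207.2 207.2] [209.  209.6]
```

View pics/z2.png

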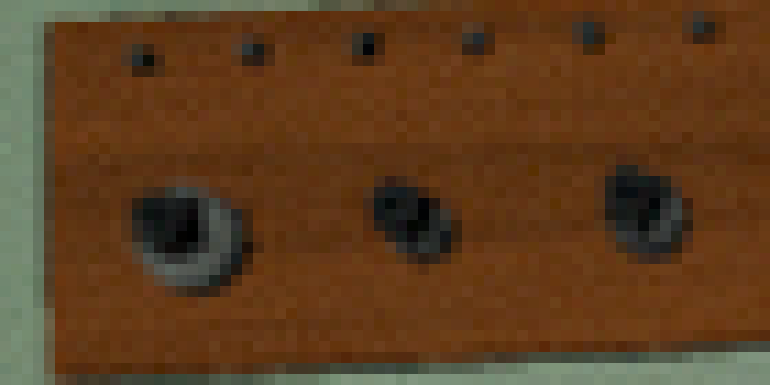

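View pics/z3.png

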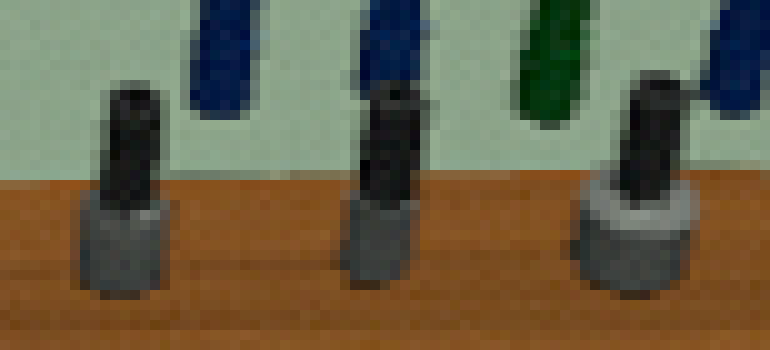

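Skirt widths of about 9, 7 and 12 px confirm that the small socket is the middle one, at about (0.4925, 0.2355). I'll move above it with the jaws along the board's x.

```bash
python3 -m creep '[[[-8,10,1,0,0,0.18,0.5],[-14,18,3,0,0,0.36,0.5],[-19,25,5,0,0,0.54,0.5],[-24,31,7,0,0,0.72,0.5],[-28,36,8,0,0,0.9,0.5],[-30.5,39.5,8,0,0,1.05,0.5],[-32.2,41.7,8,0,0,1.2,0.5],[-32.2,41.7,8,0,0,1.22,0.5],[-32.2,41.7,8,0,0,1.22,0.5],[-32.2,41.7,8,0,0,1.22,0.5]]]' 30; cat >> h.py <<'E'
from scipy.spatial.transform import Rotation as Ro
def st():
    o=bot.get_obs(); q=o['tool_rot']; R=Ro.from_quat([q[1],q[2],q[3],q[0]]).as_matrix()
    print('t',round(o['t'],2),'pos',np.round(o['eef_pos'],4),'yaw',round(np.degrees(np.arctan2(R[1,0],R[0,0])),1),'tilt',np.round(R[:2,2],4),'F',np.round(o['contact_force'],1),'T',np.round(o['torque'],2),'w',round(o['gripper_width'],3),'q',np.round(o['q'],2)); return o,R
def delta(tgt):
    o,R=st(); d=R.T@(np.array(tgt)-o['eef_pos']); print('cm',np.round(d*100,2))
E
python3 - <<'E'
from h import *
delta([.4925,.2355,.053])
p,d=bot.read_camera("top"); cv2.imwrite("pics/t1.png",p)
q,d=bot.read_camera("scene"); cv2.imwrite("pics/s1.png",q)
cv2.imwrite("pics/c1.png",np.hstack([cv2.resize(p[150:250,130:260],(390,300)),cv2.resize(q[110:230,270:426],(390,300))]))
E
```

```text
t: 2.75
eef_pos: [0.4944, 0.2328, 0.1513]
tool_rot: [0.001, 0.999, 0.045, 0.0]
contact_force: [-0.0, 0.5, 0.9]
gripper_width: 0.499
t 2.75 pos [0.4944 0.2328 0.1513] yaw 5.1 tilt [ 0.0007 -0.0011] F [-0.   0.5  0.9] T [ 0.04  0.02 -0.05] w 0.499 q [-0.88  0.38  0.4   1.96 -0.2   0.84 -0.28]
cm [-0.18 -0.29  9.83]
```

View pics/c1.png

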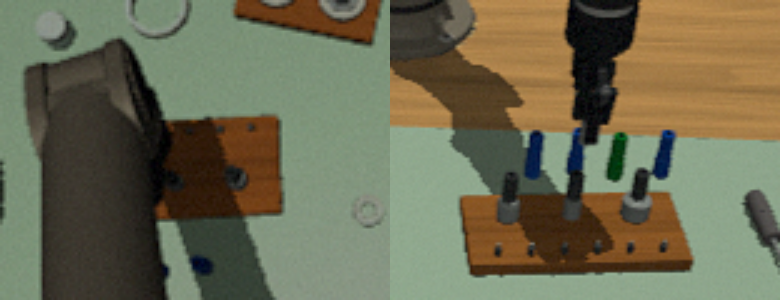

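The scene crop shows the near finger just above the middle adapter (fingertip at about 350,167 in full-image pixels). I'll check the lateral offset against the projection and then descend.

```bash
python3 - <<'E'
from h import *
o,R=st()
q=cv2.imread("pics/s1.png")
for s in(.025,.03,.035): print(s,proj("scene",o['eef_pos']+R[:,0]*s))
a=cv2.resize(q[130:210,320:375],None,fx=7,fy=7,interpolation=cv2.INTER_NEAREST); cv2.imwrite("pics/c2.png",a)
E
```

```text
t 2.85 pos [0.4926 0.2364 0.1513] yaw 5.4 tilt [-0.0002  0.0005] F [-0.4  0.2  0.3] T [-0.02 -0.01  0.05] w 0.503 q [-0.88  0.38  0.4   1.96 -0.2   0.84 -0.28]
0.025 [348.87758895 166.99863237]
0.03 [349.18189467 168.0477909 ]
0.035 [349.48793672 169.10293575]
```

View pics/c2.png

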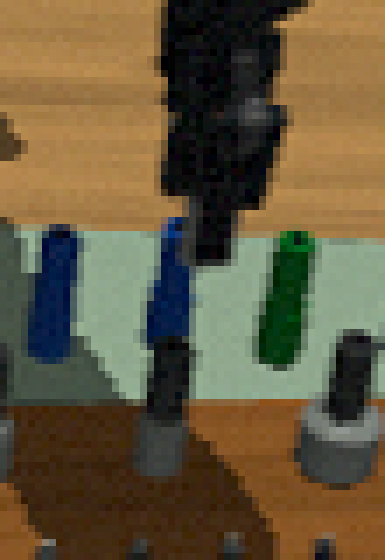

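```bash
python3 -m creep '[[[0,0,2,0,0,0,0.5],[0,0,4,0,0,0,0.5],[0,0,5.5,0,0,0,0.5],[0,0,5.5,0,0,0,0.5],[0,0,5.5,0,0,0,0.5]]]'; python3 - <<'E'
from h import *
for i in range(3): st(); q,d=bot.read_camera("scene")
o,R=st()
for s in(.025,.03): print(s,proj("scene",o['eef_pos']+R[:,0]*s))
a=cv2.resize(q[130:210,320:375],None,fx=7,fy=7,interpolation=cv2.INTER_NEAREST); cv2.imwrite("pics/c3.png",a)
E
```

```text
t: 3.48
eef_pos: [0.493, 0.2366, 0.0968]
tool_rot: [-0.0, 0.999, 0.048, 0.0]
contact_force: [-0.6, -0.4, 0.6]
gripper_width: 0.5
t 3.48 pos [0.493  0.2366 0.0968] yaw 5.5 tilt [0.0006 0.0005] F [-0.6 -0.4  0.6] T [-0.02 -0.03 -0.02] w 0.5 q [-0.85  0.46  0.37  2.   -0.24  0.72 -0.24]
t 3.52 pos [0.4932 0.2365 0.097 ] yaw 5.5 tilt [0.001  0.0008] F [-0.8 -0.5 -0.2] T [ 0.03 -0.06 -0.02] w 0.501 q [-0.85  0.46  0.37  2.   -0.24  0.72 -0.24]
t 3.58 pos [0.4932 0.2365 0.0971] yaw 5.5 tilt [0.0012 0.0009] F [-0.1 -0.5  0.4] T [-0.01 -0.01  0.06] w 0.498 q [-0.85  0.46  0.37  2.   -0.24  0.72 -0.24]
t 3.62 pos [0.4932 0.2363 0.097 ] yaw 5.4 tilt [0.0011 0.0008] F [-0.6 -0.1  0.3] T [-0.01  0.02  0.03] w 0.502 q [-0.85  0.46  0.37  2.   -0.24  0.72 -0.24]
0.025 [346.53771465 181.69160823]
0.03 [346.82825273 182.75280842]
```

View pics/c3.png

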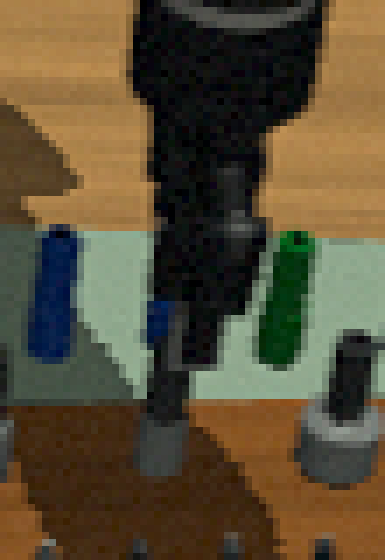

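```bash
python3 - <<'E'
from h import *
for y in(.229,.2325,.2355): print(y,[np.round(proj("scene",[.4925,y,z]),1) for z in(.088,.06)])
q=cv2.imread("pics/s1.png")
g=q.mean(2)
for v in range(178,192): print(v,g[v,336:352].astype(int))
E
```

```text
0.229 [array([342.3, 178.6]), array([341.2, 185.7])]
0.2325 [array([343.5, 178.6]), array([342.4, 185.7])]
0.2355 [array([344.5, 178.7]), array([343.4, 185.8])]
178 [154 153 154 139  96  23  27  23  13  22  63 128 155 151 153 147]
179 [149 150 150 156 125  44  14  14   0  11  10 106 153 154 149 152]
180 [149 149 148 153 159 126  15  23  19  22  29  57 120 151 149 152]
181 [150 148 152 151 139  93  12  29  23  28  15  82 138 156 151 150]
182 [152 152 152 155 144  91  16  23  25  20  11  84 140 153 150 153]
183 [156 154 152 150 126  63  11  13  28  24  19 107 156 151 146 153]
184 [112 154 156 157 122  30  17  26  29  21  15 106 157 154 148 151]
185 [120 153 155 156 122  40  22  26  29  29  33 113 156 152 152 152]
186 [ 70 118 158 161 121  11  19  28  30  11  38 114 158 154 151 152]
187 [ 49  46  71  93  73   9  29  26  33  22  62  95 100  98  96  99]
188 [44 43 37 37 35 18 23 27 16 14 47 75 79 83 81 83]
189 [35 41 37 47 45 36 27 26 26 27 47 77 87 84 81 78]
190 [42 35 40 42 53 54 45 37 36 50 68 84 84 84 83 82]
191 [42 43 37 48 52 61 56 64 64 64 54 63 89 90 88 84]
```

Finger and projection agree, so the offset is about 1 mm. Descending and gripping.

```bash
python3 -m creep '[[[0,0.1,1.5,0,0,0,0.5],[0,0.1,3,0,0,0,0.5],[0,0.1,4.4,0,0,0,0.5],[0,0.1,4.4,0,0,0,0.5],[0,0.1,4.4,0,0,0,0.1],[0,0.1,4.4,0,0,0,0],[0,0.1,4.4,0,0,0,0],[0,0.1,4.4,0,0,0,0],[0,0.1,4.4,0,0,0,0]]]' 40; python3 - <<'E'
from h import *
st(); q,d=bot.read_camera("scene");o,R=st()
cv2.imwrite("pics/c4.png",cv2.resize(q[120:220,290:400],None,fx=5,fy=5,interpolation=cv2.INTER_NEAREST))
E
```

```text
t: 4.75
eef_pos: [0.4931, 0.2351, 0.0526]
tool_rot: [-0.0, 0.999, 0.047, 0.0]
contact_force: [-0.2, 0.4, 1.3]
gripper_width: 0.208
t 4.75 pos [0.4931 0.2351 0.0526] yaw 5.4 tilt [0.0006 0.0003] F [-0.2  0.4  1.3] T [-0.04 -0.11  0.04] w 0.208 q [-0.82  0.53  0.33  2.02 -0.28  0.63 -0.21]
t 4.8 pos [0.4931 0.2351 0.0526] yaw 5.4 tilt [0.0006 0.0004] F [ 0.5 -0.7  0.8] T [ 0.   -0.07  0.03] w 0.211 q [-0.82  0.53  0.33  2.02 -0.28  0.63 -0.21]
```

View pics/c4.png

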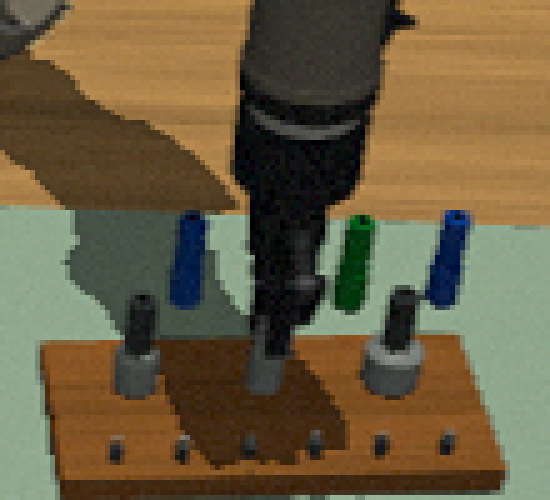

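Opening 0.208 (about 17.7 mm) means the jaws are on flats. Lifting, then looking.

```bash
python3 -m creep '[[[0,0,-1,0,0,0,0],[0,0,-3,0,0,0,0],[0,0,-6,0,0,0,0],[0,0,-9,0,0,0,0],[0,0,-10,0,0,0,0],[0,0,-10,0,0,0,0],[0,0,-10,0,0,0,0]]]' 60; python3 - <<'E'
from h import *
q,d=bot.read_camera("scene");delta([.5144,-.2046,.153])
cv2.imwrite("pics/c5.png",cv2.resize(q[110:220,290:400],None,fx=5,fy=5,interpolation=cv2.INTER_NEAREST))
E
```

```text
t: 5.68
eef_pos: [0.492, 0.2347, 0.1512]
tool_rot: [0.0, 0.999, 0.048, -0.001]
contact_force: [0.1, -0.1, -1.4]
gripper_width: 0.207
t 5.72 pos [0.492  0.2347 0.1511] yaw 5.4 tilt [-0.0018 -0.0013] F [ 0.4 -0.2 -2.3] T [-0.01 -0.04 -0.02] w 0.204 q [-0.88  0.38  0.4   1.96 -0.2   0.84 -0.28]
cm [-1.94 43.94 -0.14]
```

View pics/c5.png

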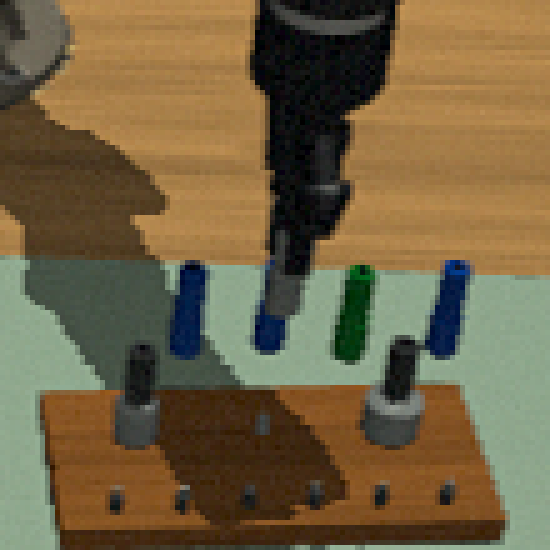

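The socket is held and the peg is free (342,194). Now carrying it to above the press.

```bash
python3 -m creep '[[[-0.3,4,0,0,0,0,0],[-0.5,9,0,0,0,0,0],[-0.8,14,0,0,0,0,0],[-1,19.5,0,0,0,0,0],[-1.2,25,0,0,0,0,0],[-1.4,30.5,0,0,0,0,0],[-1.7,35.5,0,0,0,0,0],[-1.8,40,0,0,0,0,0],[-1.9,43,0,0,0,0,0],[-1.9,43.9,0,0,0,0,0]]]' && python3 -m creep '[[[0,0,0,0,0,0,0],[0,0,0,0,0,0,0],[0,0,0,0,0,0,0]]]'; python3 - <<'E'
from h import *
q,d=bot.read_camera("scene");cv2.imwrite("pics/s6.png",q);p,d=bot.read_camera("top");cv2.imwrite("pics/t6.png",p)
delta([.5144,-.2046,.153])
cv2.imwrite("pics/c6.png",np.hstack([cv2.resize(q[120:220,150:250],(400,400),interpolation=cv2.INTER_NEAREST),cv2.resize(p[150:250,250:350],(400,400),interpolation=cv2.INTER_NEAREST)]))
E
```

```text
t: 6.98
eef_pos: [0.5146, -0.2059, 0.1515]
tool_rot: [0.0, 0.999, 0.046, -0.001]
contact_force: [0.5, 0.2, -0.5]
gripper_width: 0.204
t: 7.35
eef_pos: [0.5157, -0.2023, 0.1521]
tool_rot: [-0.0, 0.999, 0.049, -0.0]
contact_force: [0.4, 0.3, -2.0]
gripper_width: 0.205
t 7.45 pos [ 0.5157 -0.2028  0.1523] yaw 5.5 tilt [0.     0.0004] F [ 0.6 -0.9 -1. ] T [-0.01 -0.04  0.  ] w 0.204 q [-0.14  0.41  0.52  1.95 -0.26  0.85  0.61]
cm [-0.15  0.16 -0.07]
```

View pics/c6.png

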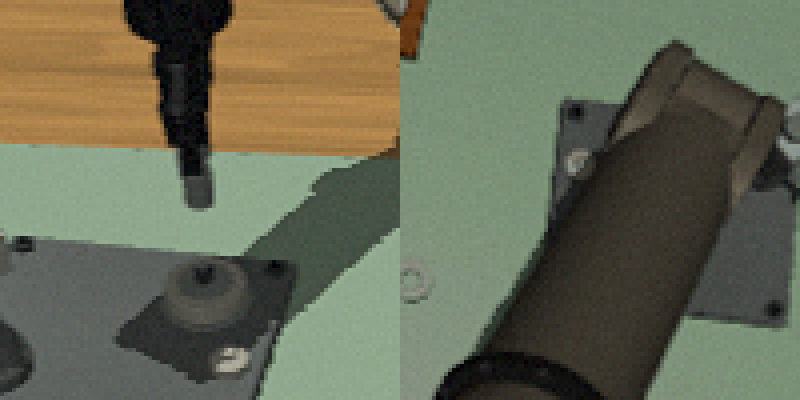

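```bash
python3 -m creep '[[[-0.1,0.1,2,0,0,0,0],[-0.1,0.1,4,0,0,0,0],[-0.1,0.1,5.5,0,0,0,0],[-0.1,0.1,5.5,0,0,0,0],[-0.1,0.1,5.5,0,0,0,0],[-0.1,0.1,5.5,0,0,0,0]]]'; python3 - <<'E'
from h import *
q,d=bot.read_camera("scene");cv2.imwrite("pics/s7.png",q); np.save("pics/d7.npy",d)
o,R=st(); e=o['eef_pos']; z=e[2]-.033
g=q.mean(2).astype(int)
print('mouth',proj("scene",[*e[:2],z]),'skirt top',proj("scene",[*e[:2],z+.024]),'nut top',proj("scene",[.5144,-.2046,.053]),'washer',proj("scene",[.5144,-.2046,.041]))
cv2.imwrite("pics/c7.png",cv2.resize(q[155:205,170:230],None,fx=12,fy=12,interpolation=cv2.INTER_NEAREST))
E
```

```text
t: 8.2
eef_pos: [0.5152, -0.2051, 0.098]
tool_rot: [0.0, 0.999, 0.047, 0.001]
contact_force: [-0.7, -0.2, -0.6]
gripper_width: 0.202
t 8.25 pos [ 0.5151 -0.2051  0.098 ] yaw 5.4 tilt [ 0.0013 -0.0002] F [ 0.2 -0.7 -1.7] T [-0.03 -0.06  0.01] w 0.206 q [-0.1   0.49  0.48  1.99 -0.32  0.74  0.66]
mouth [199.68353958 183.22134271] skirt top [199.01100338 177.1040934 ] nut top [200.19937654 186.07460717] washer [200.52530396 189.04927446]
```

View pics/c7.png

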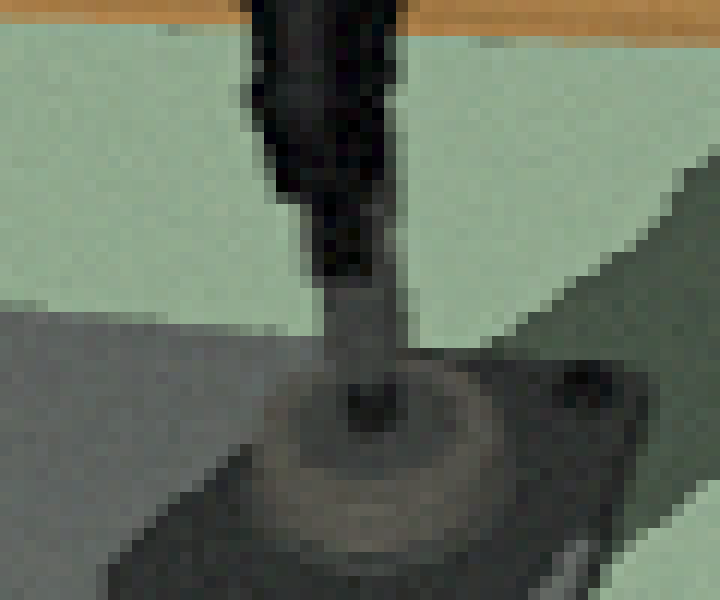

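```bash
python3 - <<'E'
from h import *
for f,pos in(("s6",[.5157,-.2028,.1522]),("s7",[.5151,-.2051,.098])):
    g=cv2.imread(f"pics/{f}.png").mean(2); z=pos[2]-.0326
    u=np.int32(np.round(proj("scene",[*pos[:2],z])));print(u)
    for v in range(u[1]-8,u[1]+6): print(v,g[v,u[0]-8:u[0]+9].astype(int))
    print([np.round(proj("scene",p),2) for p in ([pos[0]+.011,pos[1],z],[pos[0],pos[1]-.011,z+.01],[pos[0],pos[1]+.011,z+.01])])
E
```

```text
[199 169]
161 [145 154 148 109  48   8  12  12   8  49  60 107 155 153 151 155 153]
162 [149 149 156 127  46  11  12  13  11  31  55  94 139 155 150 147 154]
163 [149 152 153 127  50  11  16  19  16  38  53  70 126 151 151 152 152]
164 [149 152 153 141  87  59  74  74  70  71  58  77 122 155 149 151 149]
165 [151 150 152 153 131  63  62  62  63  58  56  59 117 156 150 152 149]
166 [149 146 150 155 125  64  60  64  59  60  58  54 117 154 148 150 149]
167 [150 148 153 152 135  84  56  62  62  62  54  49 109 155 153 153 149]
168 [152 154 151 156 135  79  58  65  64  65  57  48 110 156 150 150 149]
169 [150 153 150 151 135  80  55  58  61  58  54  45 109 153 151 150 148]
170 [149 148 152 151 142 101  50  64  61  62  57  46 111 152 153 150 150]
171 [150 151 150 151 151 133  70  63  59  60  59  76 127 155 151 150 148]
172 [150 149 152 151 153 155 146 123 110 107 133 159 153 150 151 150 153]
173 [151 151 151 150 149 150 153 151 153 155 153 153 155 149 150 148 151]
174 [149 150 149 153 150 150 152 149 151 150 150 152 152 150 152 148 153]
[array([198.24, 171.49]), array([194.9 , 166.42]), arr
[... 358 characters left out ...]
65  64  66  66  51  88 136 153 152 151 150]
180 [151 152 150 154 125  50  62  61  61  59  51  90 141 153 155 152 151]
181 [154 153 150 156 129  69  61  63  58  61  52  68 125 155 154 150 152]
182 [119 137 156 154 131  67  62  61  64  60  55  73 131 157 152 150 150]
183 [ 89  95  98  93  85  63  57  64  68  64  57  73 128 158 160 155 156]
184 [91 92 94 97 86 65 65 60 62 62 56 53 53 44 50 66 64]
185 [91 93 95 88 87 78 63 60 63 60 60 68 76 77 72 61 48]
186 [90 87 80 81 72 72 63 61 63 56 46 57 66 66 74 80 76]
187 [90 78 75 77 62 61 51 30 44 36 26 46 61 57 64 75 78]
188 [79 79 73 66 62 61 47 17 28 29 23 48 61 61 54 58 70]
[array([199.07, 185.38]), array([195.82, 180.42]), array([202.95, 180.72])]
```

Using the camera offset seen on the held socket (about +1.9 mm in y and +2.2 mm in x), the TCP should be at about (0.514, −0.206). I'll correct that and descend gently to the nut.

```bash
python3 -m creep '[[[-0.1,0.1,0.3,0,0,0,0],[-0.1,0.1,0.6,0,0,0,0],[-0.1,0.1,0.9,0,0,0,0],[-0.1,0.1,1.1,0,0,0,0],[-0.1,0.1,1.1,0,0,0,0],[-0.1,0.1,1.1,0,0,0,0]]]'; python3 -m creep '[[[0,0,0.1,0,0,0,0],[0,0,0.2,0,0,0,0],[0,0,0.2,0,0,0,0]]]';python3 -m creep '[[[0,0,0.1,0,0,0,0],[0,0,0.2,0,0,0,0],[0,0,0.2,0,0,0,0]]]'
```

```text
t: 9.0
eef_pos: [0.5138, -0.206, 0.0863]
tool_rot: [0.0, 0.999, 0.048, 0.0]
contact_force: [0.1, 0.4, -1.3]
gripper_width: 0.205
t: 9.38
eef_pos: [0.5137, -0.206, 0.0842]
tool_rot: [-0.0, 0.999, 0.047, -0.0]
contact_force: [-0.4, -0.4, -1.8]
gripper_width: 0.203
t: 9.75
eef_pos: [0.5136, -0.2059, 0.0822]
tool_rot: [-0.0, 0.999, 0.047, -0.0]
contact_force: [-0.1, -0.5, -2.5]
gripper_width: 0.202
```

```bash
python3 -m creep '[[[0,0,0.1,0,0,0,0],[0,0,0.2,0,0,0,0],[0,0,0.2,0,0,0,0]]]';python3 -m creep '[[[0,0,0.1,0,0,0,0],[0,0,0.2,0,0,0,0],[0,0,0.2,0,0,0,0]]]'
```

```text
t: 10.12
eef_pos: [0.5135, -0.206, 0.0801]
tool_rot: [-0.0, 0.999, 0.047, -0.0]
contact_force: [-0.2, -1.0, -2.0]
gripper_width: 0.205
t: 10.5
eef_pos: [0.5135, -0.206, 0.0781]
tool_rot: [-0.0, 0.999, 0.047, -0.0]
contact_force: [-1.7, 0.0, -1.4]
gripper_width: 0.202
```

No resistance, so the bore is going over the nut. Continuing to the washer.

```bash
python3 -m creep '[[[0,0,0.1,0,0,0,0],[0,0,0.2,0,0,0,0],[0,0,0.3,0,0,0,0],[0,0,0.3,0,0,0,0]]]';python3 -m creep '[[[0,0,0.1,0,0,0,0],[0,0,0.2,0,0,0,0],[0,0,0.2,0,0,0,0]]]'
```

```text
t: 11.0
eef_pos: [0.5135, -0.206, 0.0751]
tool_rot: [-0.0, 0.999, 0.047, -0.0]
contact_force: [-2.3, -0.0, -0.3]
gripper_width: 0.203
t: 11.38
eef_pos: [0.5136, -0.2061, 0.0735]
tool_rot: [-0.0, 0.999, 0.047, -0.0]
contact_force: [-3.6, 1.3, 4.8]
gripper_width: 0.203
```

The mouth reached the washer where predicted (TCP 0.0735 m, about 7 N more upward force than free). I'll add a little push and ease the side force.

```bash
python3 -m creep '[[[-0.05,0,0.05,0,0,0,0],[-0.05,0,0.1,0,0,0,0],[-0.05,0,0.1,0,0,0,0],[-0.05,0,0.1,0,0,0,0]]]'; python3 - <<'E'
from h import *
q,d=bot.read_camera("scene");p,d=bot.read_camera("top");
for i in range(4): st(); 
F=[]
for i in range(10): bot.read_camera("scene"); F.append(bot.get_obs()['contact_force'])
print(np.mean(F,0),np.std(F,0)); st()
cv2.imwrite("pics/c8.png",np.hstack([cv2.resize(q[150:210,165:235],(420,360),interpolation=cv2.INTER_NEAREST),cv2.resize(q[150:220,290:400],(380,360))]))
cv2.imwrite("pics/s8.png",q)
E
```

```text
t: 11.88
eef_pos: [0.5137, -0.2062, 0.0734]
tool_rot: [-0.0, 0.999, 0.047, 0.001]
contact_force: [-5.8, 2.0, 12.5]
gripper_width: 0.203
t 11.97 pos [ 0.5137 -0.2062  0.0734] yaw 5.4 tilt [0.0011 0.0004] F [-5.4  1.2 12.2] T [ 0.33  1.32 -0.  ] w 0.202 q [-0.08  0.52  0.45  2.   -0.35  0.69  0.69]
t 11.97 pos [ 0.5137 -0.2062  0.0734] yaw 5.4 tilt [0.0011 0.0004] F [-5.4  1.2 12.2] T [ 0.33  1.32 -0.  ] w 0.202 q [-0.08  0.52  0.45  2.   -0.35  0.69  0.69]
t 11.97 pos [ 0.5137 -0.2062  0.0734] yaw 5.4 tilt [0.0011 0.0004] F [-5.4  1.2 12.2] T [ 0.33  1.32 -0.  ] w 0.202 q [-0.08  0.52  0.45  2.   -0.35  0.69  0.69]
t 11.97 pos [ 0.5137 -0.2062  0.0734] yaw 5.4 tilt [0.0011 0.0004] F [-5.4  1.2 12.2] T [ 0.33  1.32 -0.  ] w 0.202 q [-0.08  0.52  0.45  2.   -0.35  0.69  0.69]
[-4.75631676  1.31172487 12.31599427] [0.31582157 0.43581152 0.49990483]
t 12.47 pos [ 0.5137 -0.2062  0.0733] yaw 5.4 tilt [0.001  0.0004] F [-4.3  0.7 12.7] T [ 0.35  1.32 -0.03] w 0.206 q [-0.08  0.52  0.45  2.   -0.35  0.69  0.69]
```

View pics/c8.png

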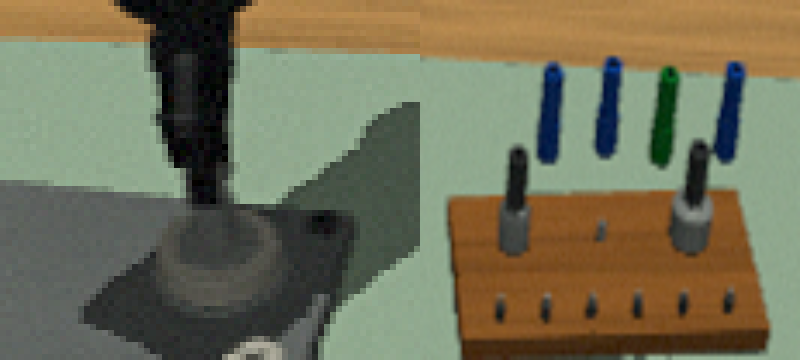

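View pics/s8.png

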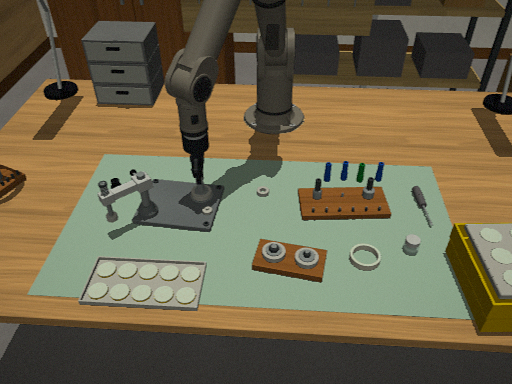

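The socket is seated (skirt around the nut at about 200,190 in the scene view). The other two still stand on their pegs (318,190; 369,190) and the bystanders haven't moved. The held skirt measured 7.45 px wide against 7.3 px expected for 22 mm, so it is the small socket. Handing in.

```bash
python3 -c "
from h import *
st(); print(bot.hand_in())"
```

```text
t 12.47 pos [ 0.5137 -0.2062  0.0733] yaw 5.4 tilt [0.001  0.0004] F [-4.3  0.7 12.7] T [ 0.35  1.32 -0.03] w 0.206 q [-0.08  0.52  0.45  2.   -0.35  0.69  0.69]
the job is handed in; nothing more can be done
None
```

The small socket is seated on the press nut, still gripped and pushed down, and I handed the job in at 12.5 s. The hand-in gave no verdict.

- **Which socket:** The press nut was clearly the smallest in the images, about 4 px wide against 6 and 9 px on the die board, so it is the 13 mm nut. I took the small socket from the middle peg and did not need to try the other two.
- **Seating:** It slid over the nut with no resistance and stopped on the washer at the height I expected, tool tip at 73.4 mm.
- **Last checks:**
  - Push down is about 12 N, tool tilt about 0.001 rad, and gripper opening 0.206, which matches the 17 mm flats. The grip was set to 60 N.
  - The held skirt measured 7.45 px against 7.3 px expected for 22 mm.
  - In the last scene image the medium and large sockets stand untouched on their pegs, and the bystanders look unmoved.
- **What disagreed:** The two cameras differed by up to about 4 mm. I corrected for that using the held socket. A side force of about 5 N remains in −x, which my 0.5 mm correction did not remove. The arm blocked the top view at the press, so the final check there rests on the scene view and force readings.

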